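# Fit the drive spindle into the ribbon winder

## Task

Get the ribbon winder on the craft table ready: tip its loose round dust lid up by the tab at its edge, lift it off and lay it flat on the table, right way up. Then take the bar-handled spindle out of its wooden stand, put its shaft into the hub inside the winder and turn it until the key slips into the keyway, and push it fully home against the spring. Finish while still holding the spindle by its handle and pressing it home, upright, so that I can do up the lock screw, and leave the tape roll, the twine reel and the black tray where they are.

Things in the scene. Friction and masses are not known exactly. Their poses are not given: they have to be found in the camera images.
- winder: Ribbon winder, fixed: a round open-topped grey housing, 114 mm outside, wall 5 mm, rim 50 mm high, with a 60 x 80 x 42 mm motor box against its -x side (out to 113 mm from the axis). Origin on the table on the housing's axis, z up. A metal hub stands in the middle of the housing, under the lid.
- hub_top (a point): Centre of the hub's top face, 35 mm above the table; axes as the winder's. The hub is a metal ring 47 mm across with an upright bore 20 mm wide and, along its full depth, a keyway 8 mm wide reaching 15 mm from the axis. Seen from above, the keyway points within 0.5 rad either side of the winder's +x, differently each time, and is not reported. The hub resists turning.
- spring_top (a point): Top of the sprung seat in the hub's bore as it stands unpressed, on the axis, 22 mm below the hub's top face. It meets the shaft's tip 8 mm before home and pushes back with 3.5 N at first, about 9 N at home: let go, the spindle springs back up.
- lid: Loose dust lid, 110 g, grey: a disc 120 mm across and 4 mm thick, and under it a plug 100 mm across and 5 mm deep that sits loosely in the housing's mouth. Origin at the centre of the plug's underside (45 mm above the table while the lid is on; 0 when it lies on the table), z up. On its top, near the edge on its +x side, stands an upright tab.
- lid_tab (a point): Grip point in the lid's tab, 45 mm from the lid's axis along the lid's +x, 21 mm above the lid's top face. The tab is 26 mm long along the lid's x, 10 mm thick along its y (grip across y) and rises 26 mm above the lid's top face; the grip point is 5 mm below the tab's top. Axes as the lid's.
- lid_back (a point): Point under the lid's disc at the edge opposite the tab, 58 mm from the axis along the lid's -x, 5 mm above the lid's origin: it rests on the housing's rim and is where the lid pivots as the tab is raised.
- stand: Wooden block 75 x 75 x 40 mm, fixed to the table, with a hole 34 mm across through its middle in which the spindle hangs by its flange. Origin on the table under the middle of the block.
- spindle: Loose metal spindle, 160 g, upright. Origin at the centre of the underside of its flange (44 mm across, 5 mm thick), z up. Below it a shaft 18 mm in diameter and 30 mm long, and on the shaft's +x side a key 6 mm wide that reaches 14 mm from the axis and ends 8 mm above the shaft's tip, so the tip enters the bore at any angle. Fully home, the flange lies on the hub's top face.
- spindle_grip (a point): Grip point in the spindle's black bar handle, on the axis, 42 mm above the spindle's origin. The bar is 14 mm thick along the spindle's y (grip across y), 25 to 59 mm above the origin, and along x reaches 26 mm from the axis on the key's side (+x), only 16 mm on the other. A neck 16 mm in diameter joins it to the flange. Axes as the spindle's.
- tape: Bystander: roll of white tape lying flat, 90 mm across, 40 mm high. Origin under its centre.
- twine: Bystander: reel of twine standing upright, 72 mm across, 65 mm high. Origin under its centre.
- tray: Bystander: empty black tray, 90 x 120 x 35 mm. Origin under its centre.
There are look-alikes about, which are no part of the job. Of the things shaped like the spindle, the metal one is meant.

How it is judged:
By the outcome, as a careful person would: the job done as asked, in the order asked, and still so for the second after the job is handed in, while the arm keeps its last pose, push and grip.
It also fails if it takes over 64 s, if anything falls off the work surface, if the arm or the gripper's body presses on something with over 40 N, if the wrist force passes 120 N, or if a joint passes its speed limit or range.

## Robot

A 7-joint arm with a two-finger parallel gripper is mounted at the origin on the work surface. World frame = base frame: x ahead of the robot, y to its left, z up, the work surface at z = 0. Lengths are in m, angles in rad, forces in N, time in s.
With the tool pointing down it reaches from about 0.4 to 0.925 m from the base axis. Payload 4.1 kg.
Tool frame: the origin (TCP) lies between the finger pads; the fingertips stand 11 mm ahead of it and the grasp point (between the pads) lies 8 mm behind it; z points along the fingers, y is the line along which they close (so a half turn about z gives the same grasp; the last joint's range is limited). The gripper opens to 85 mm and grips with 20 to 120 N. Pads are 22 mm wide; open, the fingers measure 114 mm over their backs; the gripper's body (76 mm by 85 mm) begins 54 mm behind the grasp point. The pads swing forward as they close: fully open they stand 13 mm farther back than shut.
Start: joints at [1.113, 0.398, 0.045, 1.537, -0.019, 1.207, -0.051], TCP at [0.228, -0.609, 0.242] pointing down, gripper open.
Joint ranges: [-2.82, 2.82], [-0.49, 2.23], [-1.37, 1.46], [0, 2.46], [-1.36, 4.5], [0.23, 2], [-2.94, 2.94]. Speed limits (rad/s): [2.57, 2.57, 3.14, 3.14, 3.14, 3.14, 3.14].

## Interface

Orientations are given as a rotation vector (axis times angle).
In Python, from bench import * gives the robot as it stands.
- The arm moves only by the tool drive_tool, never from a script. Its argument "steps" is a list of rows, each a list of 7 numbers: the shift along the tool's x, y, z in mm, then the turn, a rotation vector about the tool's x, y, z in rad, then the opening, from -1 (shut) to 1 (fully open). A call has 1 to 12 rows; each row shifts and turns the commanded pose from where the row before left it, along the tool's axes as they then stand; what a row does not reach is not made up. A row lasts 1/8 s, in which the tool goes at most 62.5 mm and 10.7 degrees, less where a joint would pass 70% of its speed; a pose out of reach is approached as far as the arm can. A call with a gripper value outside its range is refused whole. The fingers move at their own pace and stop on an object; "force" is the grip in N (left out, the last holds). Time passes only in rows, so rows that do not move let the fingers close. It gives the time, the measured TCP pose, the force, the opening and the grip force at its end, in the units of the state.
- get_state(): the state, without advancing time (a new reading comes with each control period).
- get_image(name): name is "scene" or "top"; returns a dict with "pixels" (420x560x3 uint8, red, green, blue), "depth" (420x560 float32, m along the optical axis (not along the pixel's ray), 0 where there is no reading), "fov_y" (degrees; the focal length in pixels is half the picture's height over the tangent of half this angle, whatever the lens; pixels are square), "cx", "cy" (the principal point, pixels), "eye" and "attitude" of the camera in the world. Camera axes: x right, y down, z forward; pixel columns grow to the right and rows downward; lengths in m; the calibration is good to about 2 mm. A picture is of the moment at which its call begins.
- sign_off(): hands the job in; it is judged then, once.
The state is a dict: "t": time; "joints": joint angles; "joint_vel": joint speeds; "tau": joint torques, N m; "eef_pos": TCP position; "orientation": TCP orientation; "contact_force": force on the tool from outside, world axes, zero at the start; "wrist_torque": the same for the moment, N m; "opening": opening from 0.0 (shut) to 1.0 (fully open); "grip_force": force on a finger pad.
Only numpy, scipy, OpenCV 4.12 (cv2) and the standard library are available. Lean on these libraries where they do the work, as an engineer would, in place of code of your own. Each camera call takes 0.05 s, during which the arm holds its last target. There are 200 camera calls.

## Working session

There is one attempt and no reset: what is moved stays moved. The work goes in short steps, Python scripts to look and compute and a tool call to move; the robot and the scene stay as the last step left them, time stands still between calls to the robot, and variables do not carry over. Pictures are saved under pics/ and viewed, at most 10 in all, crops included, and the job is handed in when it is done.

Besides the shell and the picture viewer there is one more tool, called after "Request:" as name(argument=value, ...) on one line, values as JSON. drive_tool: Moves the arm, as the interface text tells. Its arguments: {"type":"object","properties":{"steps":{"type":"array"},"force":{"type":"number"}},"required":["steps"]}

```bash
ls; mkdir -p pics; cat > h.py <<'E'
from bench import *
import numpy as np, cv2
from scipy.spatial.transform import Rotation as R
def shot(n):
    im=get_image(n); return im
def save(im,f,crop=None,scale=1):
    p=im["pixels"][:,:,::-1]
    if crop: p=p[crop[1]:crop[3],crop[0]:crop[2]]
    cv2.imwrite("pics/"+f,cv2.resize(p,None,fx=scale,fy=scale,interpolation=cv2.INTER_CUBIC))
def Rm(a):
    a=np.array(a,float)
    return a if a.shape==(3,3) else R.from_rotvec(a).as_matrix()
def ray(im,u,v):
    f=im["pixels"].shape[0]/2/np.tan(np.radians(im["fov_y"])/2)
    d=np.stack([(np.asarray(u,float)-im["cx"])/f,(np.asarray(v,float)-im["cy"])/f,np.ones(np.shape(u))],-1)
    return d@Rm(im["attitude"]).T
def onplane(im,u,v,z):
    d=ray(im,u,v); e=np.array(im["eye"]); return e+d*((z-e[2])/d[...,2])[...,None]
def cloud(im):
    v,u=np.mgrid[:420,:560]; P=np.array(im["eye"])+ray(im,u,v)*im["depth"][...,None]
    P[im["depth"]==0]=np.nan; return P
E
python3 - <<'E'
from h import *
s=get_state();print({k:np.round(v,3) for k,v in s.items()})
for n in("scene","top"):
    im=shot(n);print(n,im["fov_y"],im["cx"],im["cy"],im["eye"],im["attitude"]);save(im,n+"0.png",None,1.4)
E
```

```text
pics
{'t': np.float64(0.0), 'joints': array([ 1.113,  0.399,  0.045,  1.538, -0.019,  1.207, -0.051]), 'joint_vel': array([-0.   , -0.001, -0.   , -0.001,  0.001, -0.001, -0.   ]), 'tau': array([-0.0000e+00, -4.7512e+01,  1.3640e+00, -2.5422e+01,  1.2000e-02,
        1.0000e-02,  0.0000e+00]), 'eef_pos': array([ 0.228, -0.608,  0.241]), 'orientation': array([-3.089e+00, -5.600e-01,  1.000e-03]), 'contact_force': array([0.055, 0.593, 0.246]), 'wrist_torque': array([0.008, 0.035, 0.007]), 'grip_force': np.float64(0.0), 'opening': np.float64(1.001)}
scene 50.23180318102222 278.28379141756784 211.0606696896281 [ 1.05991969 -0.2883252   0.85955713] [-2.24556703 -1.32674334  0.39237129]
top 52.536054129116096 274.99588704931233 207.14662215769332 [ 0.54105118 -0.00167529  0.93680737] [-2.16453688  2.21070086 -0.08895119]
```

View pics/scene0.png

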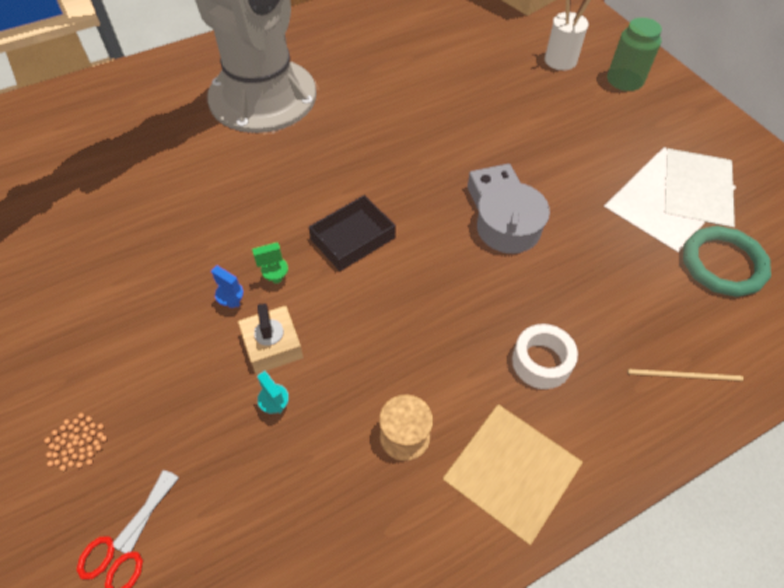

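View pics/top0.png

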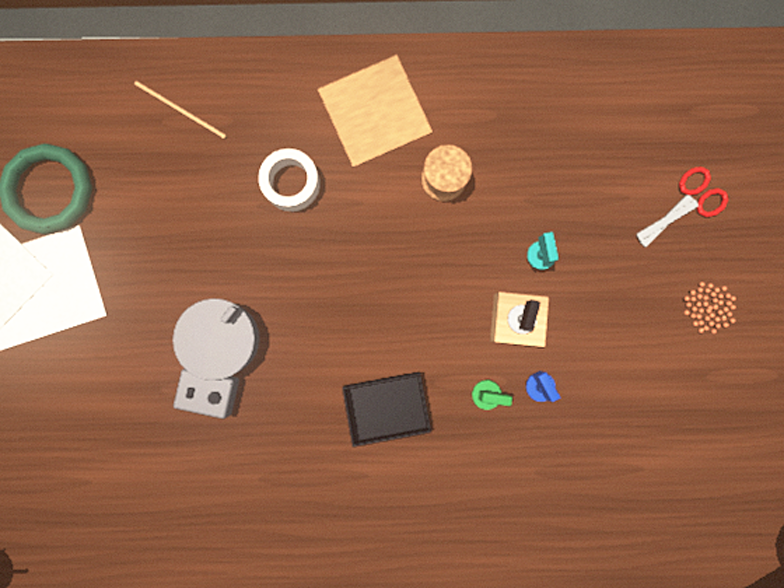

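The scene view shows the winder (lid tab at about (515,220)), the stand with the black-handled metal spindle (265,325), and the tray between them. In the top view the lid is at (215,340) with its tab at (232,313), the motor box is at (208,395), and the stand is at (521,320). There are green, blue and teal decoys around the stand.

```bash
cat > m.py <<'E'
from h import *
def comp(P,c,r,zlo,zhi):
    d=np.hypot(P[...,0]-c[0],P[...,1]-c[1])
    return P[(d<r)&(P[...,2]>zlo)&(P[...,2]<zhi)]
def rect(Q):
    r=cv2.minAreaRect((Q[:,:2]*1000).astype(np.float32)); return np.round(r[0],1),np.round(r[1],1),round(r[2],1)
def circ(Q):
    (c,r)=cv2.minEnclosingCircle((Q[:,:2]*1000).astype(np.float32)); return np.round(c,1),round(r,1)
E
python3 - <<'E'
from m import *
for n in("top","scene"):
    im=shot(n);P=cloud(im)
    if n=="top":
        w=onplane(im,215/1.4,340/1.4,.054);st=onplane(im,521/1.4,320/1.4,.04)
        tp=onplane(im,289/1.4,180/1.4,.04);tw=onplane(im,447/1.4,170/1.4,.065);tr=onplane(im,388/1.4,409/1.4,.02)
        print("approx",w,st,"tape",tp,"twine",tw,"tray",tr)
    print(n)
    print(" lid",circ(comp(P,w,.085,.048,.060)),np.nanmedian(comp(P,w,.04,.048,.06)[:,2]))
    T=comp(P,w,.085,.068,.095);print(" tab",len(T),rect(T),T.mean(0),T[:,2].max())
    M=comp(P,w-[.08,-.01,0],.08,.036,.045);print(" motor",len(M),rect(M))
    S=comp(P,st,.07,.035,.0425);print(" stand",len(S),rect(S),np.median(S[:,2]))
    H=comp(P,st,.05,.085,.12);print(" handle",len(H),rect(H),H.mean(0),np.percentile(H[:,2],[5,50,95]))
    F=comp(P,st,.05,.0435,.0475);print(" flange",len(F),circ(F))
E
```

```text
approx [0.53727786 0.24279631 0.054     ] [ 0.55738953 -0.21329002  0.04      ] tape [0.77858899 0.13369607 0.04      ] twine [ 0.78253046 -0.10544504  0.065     ] tray [ 0.42689993 -0.01028109  0.02      ]
top
 lid (array([525.3, 247.7]), 72.8) 0.054047074665955985
 tab 76 (array([574. , 218.2]), array([10.7, 25.3]), 51.8) [0.57345438 0.21808026 0.07871277] 0.08230475412935945
 motor 916 (array([457.6, 265.8]), array([79.9, 60.1]), 77.4)
 stand 831 (array([ 558.6, -212.6]), array([75.9, 74.9]), 83.1) 0.03968099185752927
 handle 179 (array([ 563.3, -213.8]), array([14.8, 41.5]), 72.3) [ 0.5632656 -0.2124693  0.097493 ] [0.08849325 0.09865929 0.1012226 ]
 flange 160 (array([ 552.3, -208.6]), 42.4)
scene
 lid (array([527.4, 246.8]), 74.2) 0.05390834275226064
 tab 53 (array([577.5, 215.3]), array([ 9.8, 25.5]), 51.2) [0.57818986 0.2139689  0.07786194] 0.08252167374720132
 motor 381 (array([458.2, 262.4]), array([81.4, 56.9]), 79.7)
 stand 749 (array([ 560.5, -214.8]), array([75. , 77.5]), 82.9) 0.04008963137182964
 handle 157 (array([ 565.6, -216.3]), array([14.2, 43.1]), 73.3) [ 0.56832772 -0.21667947  0.09781748] [0.08989038 0.09887224 0.10122833]
 flange 158 (array([ 568.8, -214.7]), 42.1)
```

```bash
cat >> m.py <<'E'
from scipy.optimize import least_squares
def hull_circle(im,mask,z,r):
    """fit circle of known radius r (mm) to outer contour of mask, projected on plane z; robust"""
    cs,_=cv2.findContours(mask.astype(np.uint8),cv2.RETR_EXTERNAL,cv2.CHAIN_APPROX_NONE)
    c=max(cs,key=len)[:,0]; q=onplane(im,c[:,0],c[:,1],z)[:,:2]*1000
    f=lambda p:np.hypot(q[:,0]-p[0],q[:,1]-p[1])-p[2]
    s=least_squares(f,[*q.mean(0),r],loss="soft_l1",f_scale=.7); return np.round(s.x,1),len(c),round(np.median(np.abs(f(s.x))),2)
E
python3 - <<'E'
from m import *
w=[.538,.244];st=[.5595,-.2137]
ims=[]
for n in("top","scene"):
    im=shot(n);P=cloud(im)
    hsv=cv2.cvtColor(im["pixels"],cv2.COLOR_RGB2HSV)
    dl=np.hypot(P[...,0]-w[0],P[...,1]-w[1]);ds=np.hypot(P[...,0]-st[0],P[...,1]-st[1])
    lid=(dl<.07)&(P[...,2]>.0505)&(P[...,2]<.09)
    print(n,"lid",hull_circle(im,lid,.054,60))
    fl=(ds<.05)&(P[...,2]>.04)&(P[...,2]<.056)&(hsv[...,1]<70)&(hsv[...,2]>90)
    print(" flange",fl.sum(),hull_circle(im,fl,.045,22))
    H=(ds<.05)&(P[...,2]>.095)&(hsv[...,2]<80);Q=onplane(im,*np.nonzero(H)[::-1],.099)
    print(" bar",rect(Q),Q.mean(0))
    for c,z in((w,.05),(st,.06)):
        pass
    u=[(int(x)) for x in np.argwhere(fl).mean(0)[::-1]];v=[int(x) for x in np.argwhere(lid).mean(0)[::-1]]
    for c in(u,v):
        ims.append(cv2.resize(im["pixels"][c[1]-30:c[1]+30,c[0]-40:c[0]+40,::-1],(400,300),interpolation=cv2.INTER_CUBIC))
cv2.imwrite("pics/crops.png",np.vstack([np.hstack(ims[:2]),np.hstack(ims[2:])]))
E
```

```text
top lid (array([538.7, 246.7,  58.8]), 164, np.float64(0.43))
 flange 251 (array([ 558.5, -212.3,   19.9]), 68, np.float64(1.56))
 bar (array([ 563.4, -213. ]), array([14.1, 41.9]), 71.9) [ 0.56366513 -0.21395594  0.099     ]
scene lid (array([541.8, 243.7,  58.9]), 126, np.float64(0.57))
 flange 197 (array([ 560.5, -214.5,   20.6]), 77, np.float64(1.47))
 bar (array([ 567., -216.]), array([12.5, 40.9]), 73.5) [ 0.567818   -0.21633822  0.099     ]
```

View pics/crops.png

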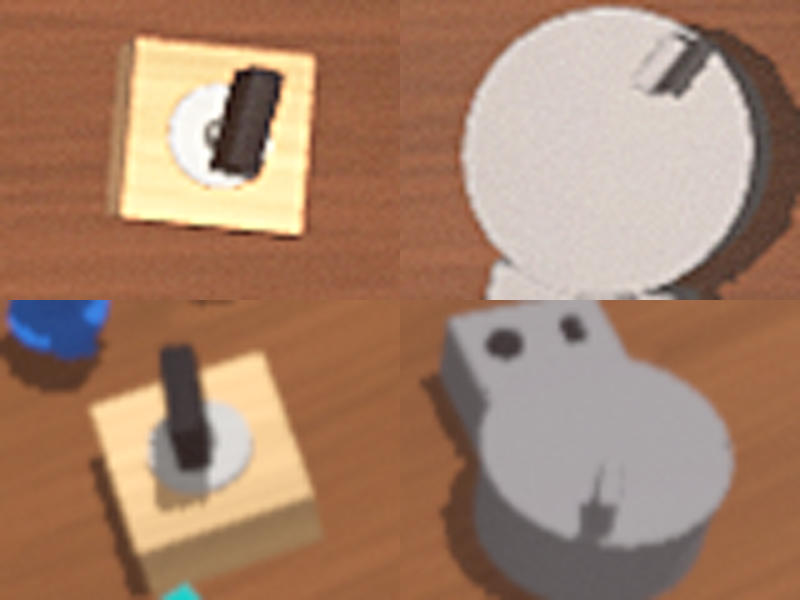

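The crops show the bar handle running up and to the right of the flange centre, so the key side is at about -18°. The lid's tab is at its upper-right edge, giving a lid yaw of about -38°.

```bash
cat >> h.py <<'E'
def to(p,yaw,tilt=0,s=None):
    """shift (mm, present tool axes), then turn (rotvec in tool axes) to reach p with tool x at yaw, pointing down"""
    s=s or get_state(); A=Rm(s["orientation"])
    B=R.from_euler('z',yaw).as_matrix()@np.diag([1.,-1,-1])@R.from_euler('y',tilt).as_matrix()
    print("t",s["t"],"pos",np.round(s["eef_pos"],4),"yaw",round(np.arctan2(A[1,0],A[0,0]),4),"tilt z",np.round(A[:,2],3),"F",np.round(s["contact_force"],1),"M",np.round(s["wrist_torque"],2),"open",round(float(s["opening"]),3),"grip",round(float(s["grip_force"]),1))
    print("shift",np.round(A.T@(np.array(p)-s["eef_pos"])*1000,1),"turn",np.round(R.from_matrix(A.T@B).as_rotvec(),3),"j",np.round(s["joints"],2))
E
python3 -c "
from h import *
to([.576,.2165,.12],-.668)"
```

```text
t 0.3 pos [ 0.2282 -0.6084  0.2419] yaw 0.3588 tilt z [-0.     0.001 -1.   ] F [ 0.6 -0.1 -0.2] M [-0.03 -0.02  0.01] open 1.0 grip 0.0
shift [ 615.4 -650.2  122.3] turn [-1.000e-03  0.000e+00  1.027e+00] j [ 1.11  0.4   0.05  1.54 -0.02  1.21 -0.05]
```

Request:
drive_tool(steps=[[38.5,-40.6,0,0,0,0,1],[38.5,-40.6,0,0,0,0,1],[38.5,-40.6,0,0,0,0,1],[38.5,-40.6,0,0,0,0,1],[38.5,-40.6,0,0,0,0,1],[38.5,-40.6,0,0,0,0,1],[38.5,-40.6,0,0,0,0,1],[38.5,-40.6,0,0,0,0,1],[38.5,-40.6,0,0,0,0,1],[38.5,-40.6,0,0,0,0,1],[38.5,-40.6,0,0,0,0,1],[38.5,-40.6,0,0,0,0,1]])

```text
t: 1.8
eef_pos: [0.4903, 0.0113, 0.2426]
orientation: [3.091, 0.56, 0.001]
contact_force: [0.1, -0.4, 0.5]
opening: 1.001
grip_force: 0.0
```

Request:
drive_tool(steps=[[0,0,0,0,0,0.13,1],[0,0,0,0,0,0.13,1],[0,0,0,0,0,0.13,1],[0,0,0,0,0,0.13,1],[0,0,0,0,0,0.13,0.2],[0,0,0,0,0,0.13,0],[0,0,0,0,0,0.13,0],[0,0,0,0,0,0.117,0]])

```text
t: 2.8
eef_pos: [0.4897, 0.0098, 0.2423]
orientation: [2.966, -1.036, 0.0]
contact_force: [-0.7, -0.1, -0.8]
opening: 0.502
grip_force: 0.0
```

```bash
python3 -c "
from h import *
to([.576,.2165,.12],-.668)"
```

```text
t 2.8 pos [0.4897 0.0098 0.2423] yaw -0.6721 tilt z [ 0. -0. -1.] F [-0.7 -0.1 -0.8] M [ 0.01  0.03 -0.05] open 0.502 grip 0.0
shift [ -61.2 -215.5  122.3] turn [ 0.    -0.    -0.004] j [ 0.26  0.12 -0.39  1.9   0.05  1.13 -2.4 ]
```

Request:
drive_tool(steps=[[0,0,0,0,0,-0.18,0],[0,0,0,0,0,-0.18,0],[0,0,0,0,0,-0.18,0],[0,0,0,0,0,-0.18,0],[0,0,0,0,0,-0.18,0],[0,0,0,0,0,-0.18,0],[0,0,0,0,0,-0.18,0],[0,0,0,0,0,-0.18,0],[0,0,0,0,0,-0.18,0]])

```text
t: 3.92
eef_pos: [0.4897, 0.0097, 0.2423]
orientation: [2.788, 1.447, 0.0]
contact_force: [0.6, 0.3, -0.3]
opening: 0.501
grip_force: 0.0
```

Request:
drive_tool(steps=[[0,0,0,0,0,-0.18,0],[0,0,0,0,0,-0.18,0],[0,0,0,0,0,-0.18,0],[0,0,0,0,0,-0.18,0],[0,0,0,0,0,-0.18,0],[0,0,0,0,0,-0.18,0],[0,0,0,0,0,-0.18,0],[0,0,0,0,0,-0.18,0],[0,0,0,0,0,0,0]])

```text
t: 5.05
eef_pos: [0.4897, 0.0097, 0.2423]
orientation: [1.154, 2.922, -0.0]
contact_force: [-0.0, -0.0, -1.2]
opening: 0.499
grip_force: 0.0
```

```bash
python3 -c "
from h import *
to([.576,.2165,.12],-.668+np.pi)"
```

```text
t 5.05 pos [0.4897 0.0097 0.2423] yaw 2.3896 tilt z [ 0. -0. -1.] F [-0.  -0.  -1.2] M [-0.05 -0.05  0.05] open 0.499 grip 0.0
shift [ 78.3 210.  122.3] turn [-0.     0.    -0.084] j [ 0.49  0.15 -0.66  1.89  0.1   1.13  0.62]
```

Request:
drive_tool(steps=[[19.6,52.5,0,0,0,0,0],[19.6,52.5,0,0,0,0,0],[19.6,52.5,0,0,0,0,0],[19.5,52.5,0,0,0,0,0],[0,0,50,0,0,-0.084,0],[0,0,50,0,0,0,0],[0,0,30,0,0,0,0],[0,0,22,0,0,0,0],[0,0,12,0,0,0,0],[0,0,8,0,0,0,0],[0,0,0,0,0,0,0]])

```text
t: 6.42
eef_pos: [0.5758, 0.2169, 0.0706]
orientation: [1.027, 2.968, 0.0]
contact_force: [-0.5, 0.7, -0.4]
opening: 0.496
grip_force: 0.0
```

```bash
python3 -c "
from h import *
to([.576,.2165,.069],-.668+np.pi)"
```

```text
t 6.425 pos [0.5758 0.2169 0.0706] yaw 2.4755 tilt z [ 0.001  0.    -1.   ] F [-0.5  0.7 -0.4] M [-0.04 -0.01 -0.02] open 0.496 grip 0.0
shift [-0.4 -0.2  1.6] turn [0.    0.    0.002] j [ 0.06  0.59 -0.66  1.77  0.44  0.94  0.12]
```

Request:
drive_tool(steps=[[0,0,1,0,0,0,-0.4],[0,0,0,0,0,0,-0.7],[0,0,0,0,0,0,-1],[0,0,0,0,0,0,-1],[0,0,0,0,0,0,-1],[0,0,0,0,0,0,-1]], force=80)

```text
t: 7.18
eef_pos: [0.576, 0.217, 0.0701]
orientation: [1.026, 2.968, 0.001]
contact_force: [-0.1, -0.4, 5.1]
opening: 0.096
grip_force: 80.5
```

```bash
python3 - <<'E'
from h import *
to([.576,.2165,.069],-.668+np.pi)
# tipping: rotate by th about lid_back (y axis of lid); per-row shift in tool axes
th=np.radians(3); 
# tool frame: x=lid -x, z down. TCP relative to pivot, lid frame: x=58+45, z up = eef z -.05
s=get_state(); r=np.array([-(103.),0,-(s["eef_pos"][2]*1000-50)])  # tool axes (x=-lidx, z=-up)
for sg in(1,-1):
    Rr=R.from_rotvec([0,sg*th,0]).as_matrix(); print(sg,np.round(Rr@r-r,2))
E
```

```text
t 7.175 pos [0.576  0.217  0.0701] yaw 2.4758 tilt z [ 0.001 -0.    -1.   ] F [-0.1 -0.4  5.1] M [-0.14  0.21  0.03] open 0.096 grip 80.5
shift [-0.3 -0.4  1.1] turn [0.001 0.001 0.002] j [ 0.06  0.59 -0.66  1.77  0.44  0.93  0.12]
1 [-0.91  0.    5.42]
-1 [ 1.19  0.   -5.36]
```

Request:
drive_tool(steps=[[0.6,0,-2.7,0,-0.026,0,-1],[1.2,0,-5.4,0,-0.052,0,-1],[1.2,0,-5.4,0,-0.052,0,-1],[1.2,0,-5.4,0,-0.052,0,-1],[1.2,0,-5.4,0,-0.052,0,-1],[1.2,0,-5.4,0,-0.052,0,-1],[1.2,0,-5.4,0,-0.052,0,-1],[0,0,0,0,0,0,-1]])

```text
t: 8.18
eef_pos: [0.5649, 0.2253, 0.1028]
orientation: [0.917, 2.664, -0.157]
contact_force: [0.4, -1.3, -1.2]
opening: 0.098
grip_force: 79.5
```

```bash
python3 - <<'E'
from h import *
to([.576,.2165,.25],-.668+np.pi)
a=[cv2.resize(shot(n)["pixels"][:,:,::-1][c[1]:c[1]+150,c[0]:c[0]+200],(400,300)) for n,c in(("top",(60,150)),("scene",(290,80)))]
cv2.imwrite("pics/tip.png",np.hstack(a))
E
```

```text
t 8.175 pos [0.5649 0.2253 0.1028] yaw 2.4786 tilt z [ 0.262 -0.205 -0.943] F [ 0.4 -1.3 -1.2] M [0.22 0.31 0.08] open 0.098 grip 79.5
shift [ -62.3   -0.2 -134.2] turn [0.    0.339 0.005] j [-0.2   0.46 -0.54  1.89  0.73  0.91 -0.25]
```

View pics/tip.png

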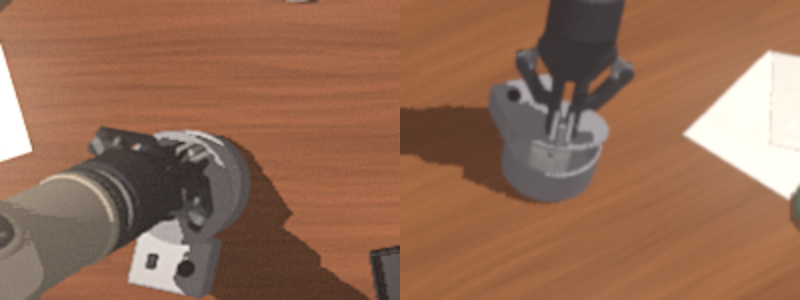

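The top and scene views show the lid held by its tab and tilted about 19°, with its back edge on the rim. Next I lift it and level it.

Request:
drive_tool(steps=[[-3.3,0,-9.4,0,0,0,-1],[-6.7,0,-18.9,0,0,0,-1],[-10,0,-28.3,0,0,0,-1],[-10,0,-28.3,0,0,0,-1],[0,0,0,0,0.085,0,-1],[0,0,0,0,0.085,0,-1],[0,0,0,0,0.085,0,-1],[0,0,0,0,0.084,0,-1],[0,0,0,0,0,0,-1]])

```text
t: 9.4
eef_pos: [0.5677, 0.2224, 0.1938]
orientation: [1.033, 2.966, 0.001]
contact_force: [0.2, -1.2, -1.0]
opening: 0.097
grip_force: 79.4
```

```bash
python3 - <<'E'
from h import *
# lid centre to (0.60,0.03): tab at +45mm along lid x (yaw -.668)
to([.60+.045*np.cos(-.668),.03+.045*np.sin(-.668),.16],-.668+np.pi)
E
```

```text
t 9.4 pos [0.5677 0.2224 0.1938] yaw 2.4716 tilt z [ 0.001  0.    -1.   ] F [ 0.2 -1.2 -1. ] M [-0.05 -0.04 -0.02] open 0.097 grip 79.4
shift [-189.7 -130.7   33.8] turn [ 0.001  0.001 -0.002] j [ 0.05  0.43 -0.66  1.68  0.28  1.13  0.22]
```

Request:
drive_tool(steps=[[-30,-20.7,0,0,0,0,-1],[-38,-26,0,0,0,0,-1],[-38,-26,0,0,0,0,-1],[-38,-26,0,0,0,0,-1],[-30,-21,10,0,0,0,-1],[-15.7,-11,40,0,0,0,-1],[0,0,20,0,0,0,-1],[0,0,10,0,0,0,-1],[0,0,0,0,0,0,-1]])

```text
t: 10.52
eef_pos: [0.6337, 0.007, 0.1128]
orientation: [-1.021, -2.97, -0.001]
contact_force: [0.2, 1.0, -0.4]
opening: 0.096
grip_force: 79.4
```

```bash
python3 - <<'E'
from m import *
c=np.array([.60,.03])
to([.60+.045*np.cos(-.668),.03+.045*np.sin(-.668),.03],-.668+np.pi)
for n in("scene","top"):
    im=shot(n);P=cloud(im);z0=get_state()["eef_pos"][2]-.016
    hsv=cv2.cvtColor(im["pixels"],cv2.COLOR_RGB2HSV)
    d=np.hypot(P[...,0]-c[0],P[...,1]-c[1]);Q=P[(d<.055)&(abs(P[...,2]-z0)<.012)&(hsv[...,1]<60)]
    for k in range(3):
        A=np.c_[Q[:,:2]-c,np.ones(len(Q))];k=np.linalg.lstsq(A,Q[:,2],rcond=None)[0];Q=Q[abs(A@k-Q[:,2])<.003]
    print(n,len(Q),"z0",z0,"slope x,y and z at centre",np.round(k,4))
E
```

```text
t 10.525 pos [0.6337 0.007  0.1128] yaw 2.479 tilt z [-0.001  0.001 -1.   ] F [ 0.2  1.  -0.4] M [-0.07 -0.04  0.04] open 0.096 grip 79.4
shift [-4.4 -2.9 82.8] turn [ 0.    -0.002  0.005] j [ 0.33  0.54 -0.56  1.69  0.33  1.    0.57]
scene 416 z0 0.09755685347521043 slope x,y and z at centre [-0.0019  0.0044  0.0969]
top 533 z0 0.0979533087007098 slope x,y and z at centre [ 0.0077 -0.015   0.0981]
```

Request:
drive_tool(steps=[[0,0,25,0,0,0,-1],[0,0,30,0,0,0,-1],[0,0,20,0,0,0,-1],[0,0,8,0,0,0,-1],[0,0,3,0,0,0,-1],[0,0,1.5,0,0,0,-1],[0,0,0,0,0,0,-1]])

```text
t: 11.5
eef_pos: [0.6345, 0.0048, 0.0258]
orientation: [1.027, 2.969, 0.001]
contact_force: [-0.6, 0.5, -0.9]
opening: 0.095
grip_force: 79.5
```

Request:
drive_tool(steps=[[0,0,1,0,0,0,-1],[0,0,0.5,0,0,0,-1],[0,0,0,0,0,0,-1]])

```text
t: 11.88
eef_pos: [0.6346, 0.0048, 0.0251]
orientation: [1.027, 2.969, 0.0]
contact_force: [-1.6, -1.4, 6.0]
opening: 0.094
grip_force: 80.5
```

Request:
drive_tool(steps=[[0,0,0,0,0,0,-0.7],[0,0,0,0,0,0,-0.4],[0,0,0,0,0,0,0],[0,0,-15,0,0,0,0],[0,0,-45,0,0,0,0],[0,0,-60,0,0,0,0],[0,0,0,0,0,0,0]])

```text
t: 12.75
eef_pos: [0.6383, 0.0057, 0.1505]
orientation: [1.023, 2.959, 0.007]
contact_force: [1.0, -0.6, -1.1]
opening: 0.497
grip_force: 0.0
```

```bash
python3 - <<'E'
from m import *
to([.560,-.2134,.145],2.84)
im=shot("scene");save(im,"lidoff.png",(250,50,560,350),1.9)
for n in("scene","top"):
    im=shot(n);P=cloud(im);Q=comp(P,[.6,.03],.055,.004,.013);print(n,len(Q),Q.mean(0),Q[:,2].std(),circ(Q))
E
```

```text
t 12.75 pos [0.6383 0.0057 0.1505] yaw 2.4759 tilt z [ 0.012  0.001 -1.   ] F [ 1.  -0.6 -1.1] M [ 0.    0.03 -0.06] open 0.497 grip 0.0
shift [ -73.7 -220.7    4.4] turn [ 0.006  0.01  -0.364] j [ 0.35  0.5  -0.58  1.66  0.31  1.06  0.58]
scene 1447 [0.60009808 0.02980239 0.00911455] 0.0015018625089585846 (array([600.,  30.]), 55.0)
top 358 [0.58641833 0.06709194 0.00904401] 0.0014789231539920134 (array([589.2,  59.5]), 44.6)
```

View pics/lidoff.png

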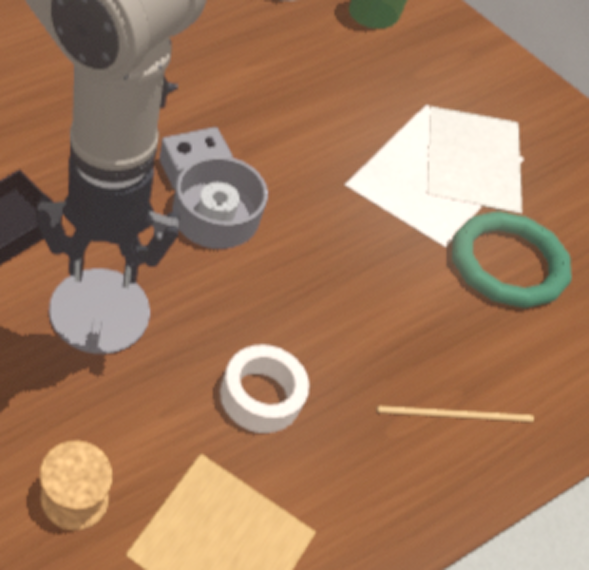

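The lid lies flat on the table with its top at 9 mm, tab up, at about (100,310). The open winder shows its bright hub at (217,200).

Request:
drive_tool(steps=[[-10,-30,0,0,0,0,0],[-16,-48,0,0,0,0,0],[-16,-48,0,0,0,0,0],[-16,-48,0,0,0,0,0],[-15.7,-46.7,0,0,0,0,0],[0,0,0,0,0,-0.12,0],[0,0,0,0,0,-0.12,0],[0,0,0,0,0,-0.12,0],[0,0,0,0,0,0,0]])

```text
t: 14.02
eef_pos: [0.5546, -0.2142, 0.142]
orientation: [-0.48, -3.101, -0.002]
contact_force: [-0.8, -0.8, -0.4]
opening: 0.504
grip_force: 0.0
```

```bash
python3 - <<'E'
from m import *
to([.560,-.2134,.074],2.84)
# hub view now: image crops + bore/keyway analysis
a=[]
for n in("top","scene"):
    im=shot(n);P=cloud(im);w=[.540,.245]
    d=np.hypot(P[...,0]-w[0],P[...,1]-w[1])
    hub=(d<.035)&(abs(P[...,2]-.035)<.004)
    print(n,hub.sum(),"hub",hull_circle(im,hub,.035,23.5))
    cen=[int(round(x)) for x in np.argwhere(hub).mean(0)[::-1]]
    a.append(cv2.resize(im["pixels"][cen[1]-35:cen[1]+35,cen[0]-35:cen[0]+35,::-1],(400,400),interpolation=cv2.INTER_CUBIC));print(cen)
cv2.imwrite("pics/hub.png",np.hstack(a))
E
```

```text
t 14.025 pos [ 0.5546 -0.2142  0.142 ] yaw 2.8345 tilt z [-0.004  0.002 -1.   ] F [-0.8 -0.8 -0.4] M [ 0.06 -0.01 -0.02] open 0.504 grip 0.0
shift [-5.1  2.4 68. ] turn [ 0.001 -0.004 -0.006] j [ 0.77  0.45 -0.61  1.76  0.3   1.02  1.31]
top 335 hub (array([538.6, 247. ,  23.3]), 64, np.float64(0.51))
[154, 242]
scene 209 hub (array([541.7, 243.7,  23.3]), 54, np.float64(0.68))
[366, 154]
```

View pics/hub.png

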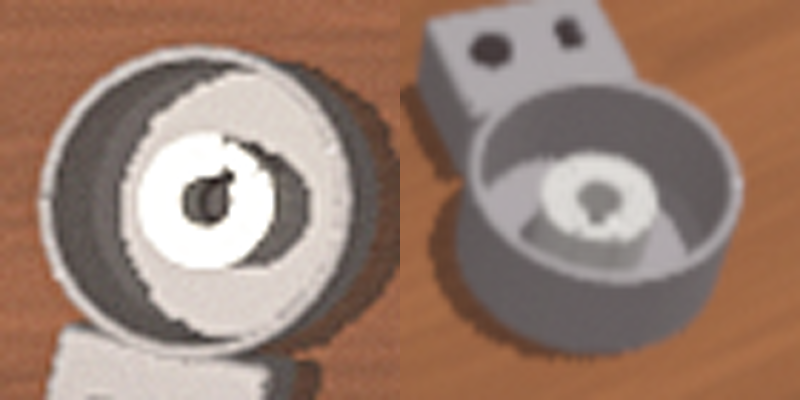

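The top crop shows the bore at (207,202) with the keyway pointing up and to the right to (228,172), and the scene crop shows it pointing down. I'll measure its angle and then grasp the spindle.

```bash
python3 - <<'E'
from m import *
for n,w in(("top",(538.6,247)),("scene",(541.7,243.7))):
    im=shot(n);g=cv2.cvtColor(im["pixels"],cv2.COLOR_RGB2GRAY).astype(float)
    v,u=np.mgrid[0:420:.25,0:560:.25];gi=cv2.resize(g,None,fx=4,fy=4,interpolation=cv2.INTER_CUBIC)
    v,u=(np.mgrid[:1680,:2240]+.5)/4-.5
    q=onplane(im,u,v,.035)[...,:2]*1000-w
    r=np.hypot(q[...,0],q[...,1]);a=np.arctan2(q[...,1],q[...,0])
    top=np.median(gi[(r>16)&(r<21)]);bore=np.median(gi[r<8]);print(n,top,bore)
    for lo,hi in((11,12.5),(12.5,14.5)):
        m=(r>lo)&(r<hi)&(abs(a+.2)<1);wt=np.clip(top-gi[m],0,None)**2;print(lo,round(float((wt*a[m]).sum()/wt.sum()),3),
          [round(float(gi[m&(abs(a-c)<.08)].mean())) for c in np.arange(-1,.6,.15)])
    m=(gi<(top+bore)/2)&(r<9.5);print("bore c",np.round(q[m].mean(0)+w,1))
E
```

```text
top 255.0 92.61113715171814
11 -0.723 [185, 85, 55, 116, 216, 264, 268, 268, 263, 256, 262]
12.5 -0.742 [212, 73, 56, 151, 249, 258, 256, 255, 256, 255, 255]
bore c [539.1 246.3]
scene 216.59243083000183 130.1911392211914
11 -0.739 [179, 160, 168, 177, 194, 214, 224, 219, 210, 209, 210]
12.5 -0.772 [201, 191, 194, 202, 212, 220, 223, 218, 214, 213, 216]
bore c [541.3 243.9]
```

Request:
drive_tool(steps=[[-5,2.4,20,0,-0.004,-0.006,0],[0,0,25,0,0,0,0],[0,0,15,0,0,0,0],[0,0,8,0,0,0,0],[0,0,0,0,0,0,0]])

```text
t: 14.85
eef_pos: [0.5612, -0.2135, 0.075]
orientation: [0.469, 3.104, 0.0]
contact_force: [-0.1, 0.4, 0.2]
opening: 0.502
grip_force: 0.0
```

```bash
python3 - <<'E'
from m import *
to([.560,-.2134,.074],2.84)
E
```

```text
t 14.85 pos [ 0.5612 -0.2135  0.075 ] yaw 2.8419 tilt z [ 0.002 -0.    -1.   ] F [-0.1  0.4  0.2] M [-0.01 -0.03 -0.01] open 0.502 grip 0.0
shift [ 1.2 -0.3  1. ] turn [0.    0.002 0.002] j [ 0.73  0.54 -0.58  1.81  0.37  0.9   1.26]
```

Request:
drive_tool(steps=[[1,0,1,0,0,0,-0.3],[0,0,0,0,0,0,-0.6],[0,0,0,0,0,0,-1],[0,0,0,0,0,0,-1],[0,0,0,0,0,0,-1],[0,0,0,0,0,0,-1]], force=110)

```text
t: 15.6
eef_pos: [0.5609, -0.2137, 0.0754]
orientation: [0.469, 3.102, -0.001]
contact_force: [-0.9, -0.0, 6.1]
opening: 0.148
grip_force: 107.3
```

```bash
python3 - <<'E'
from m import *
to([.560,-.2134,.18],2.84)
E
```

```text
t 15.6 pos [ 0.5609 -0.2137  0.0754] yaw 2.8417 tilt z [ 0.004 -0.002 -1.   ] F [-0.9 -0.   6.1] M [-0.1   0.35 -0.01] open 0.148 grip 107.3
shift [   0.5    0.  -104.6] turn [-0.     0.004  0.002] j [ 0.73  0.54 -0.58  1.81  0.37  0.9   1.26]
```

Request:
drive_tool(steps=[[0,0,-5,0,0,0,-1],[0,0,-15,0,0,0,-1],[0,0,-25,0,0,0,-1],[0,0,-30,0,0,0,-1],[0,0,-30,0,0,0,-1],[0,0,0,0,0,0,-1]])

```text
t: 16.35
eef_pos: [0.5621, -0.2135, 0.1827]
orientation: [0.467, 3.097, -0.002]
contact_force: [-0.2, -0.2, -1.0]
opening: 0.151
grip_force: 107.1
```

```bash
python3 - <<'E'
from m import *
# spindle key yaw is tool yaw - pi ; approach at key yaw -0.45
to([.5402,.2452,.18],-.45+np.pi)
s=get_state();c=s["eef_pos"][:2]
for n in("top","scene"):
    im=shot(n);P=cloud(im);hsv=cv2.cvtColor(im["pixels"],cv2.COLOR_RGB2HSV)
    d=np.hypot(P[...,0]-c[0],P[...,1]-c[1]);zf=s["eef_pos"][2]-.0354
    fl=(d<.045)&(P[...,2]>zf-.004)&(P[...,2]<zf+.012)
    Q=P[fl];print(n,fl.sum(),"flange",circ(Q) if len(Q) else 0, hull_circle(im,fl,zf+.005,22) if fl.sum()>20 else 0)
    sh=(d<.014)&(P[...,2]>zf-.028)&(P[...,2]<zf-.005);print("shaft",sh.sum(),P[sh].mean(0) if sh.sum() else 0)
    save(im,n+"_sp.png",None,1.0) if n=="scene" else 0
im=shot("scene");e=onplane(im,0,0,0)
E
```

```text
t 16.35 pos [ 0.5621 -0.2135  0.1827] yaw 2.842 tilt z [ 0.009 -0.003 -1.   ] F [-0.2 -0.2 -1. ] M [-0.01  0.01 -0.06] open 0.151 grip 107.1
shift [156.3 431.8   1.3] turn [0.001 0.009 0.15 ] j [ 0.78  0.41 -0.63  1.72  0.27  1.09  1.33]
top 112 flange (array([ 553.3, -205.5]), 19.3) (array([ 550.4, -202.2,   11.4]), 47, np.float64(3.18))
shaft 0 0
scene 207 flange (array([ 562. , -213.7]), 22.3) (array([ 565.2, -213.8,   19.7]), 68, np.float64(1.49))
shaft 20 [ 0.57104736 -0.2147997   0.1262549 ]
```

Request:
drive_tool(steps=[[9,25,0,0,0.009,0,-1],[17,47,0,0,0,0,-1],[17,47,0,0,0,0,-1],[17,47,0,0,0,0,-1],[17,47,0,0,0,0,-1],[17,47,0,0,0,0,-1],[17,47,0,0,0,0,-1],[17,47,0,0,0,0,-1],[17,47,0,0,0,0,-1],[11,31,0,0,0,0.075,-1],[0,0,0,0,0,0.075,-1],[0,0,0,0,0,0,-1]])

```text
t: 18.0
eef_pos: [0.5377, 0.2454, 0.179]
orientation: [-0.696, -3.055, 0.002]
contact_force: [-0.3, 0.1, -1.1]
opening: 0.148
grip_force: 107.3
```

```bash
python3 - <<'E'
from m import *
to([.5402,.2452,.125],-.45+np.pi)
E
```

```text
t 18.0 pos [0.5377 0.2454 0.179 ] yaw 2.6937 tilt z [-0.008  0.001 -1.   ] F [-0.3  0.1 -1.1] M [-0.04 -0.01 -0.05] open 0.148 grip 107.3
shift [-2.7  1.1 54. ] turn [-0.003 -0.008  0.002] j [ 0.07  0.43 -0.74  1.73  0.32  1.1   0.36]
```

Request:
drive_tool(steps=[[-2.7,1.1,20,-0.003,-0.008,0.002,-1],[0,0,22,0,0,0,-1],[0,0,10,0,0,0,-1],[0,0,0,0,0,0,-1],[0,0,0,0,0,0,-1]])

```text
t: 18.62
eef_pos: [0.542, 0.2456, 0.1292]
orientation: [0.703, 3.058, 0.004]
contact_force: [-0.7, 0.3, -0.9]
opening: 0.145
grip_force: 107.4
```

```bash
python3 - <<'E'
from m import *
to([.5402,.2452,.105],-.45+np.pi)
s=get_state();c=s["eef_pos"][:2];zf=s["eef_pos"][2]-.0354
im=shot("scene");P=cloud(im)
d=np.hypot(P[...,0]-c[0],P[...,1]-c[1])
fl=(d<.04)&(P[...,2]>zf-.003)&(P[...,2]<zf+.012)
print(fl.sum(),hull_circle(im,fl,zf+.0025,22))
print(circ(P[fl]))
save(im,"over.png",(310,90,430,180),6)
im=shot("top");P=cloud(im);d=np.hypot(P[...,0]-c[0],P[...,1]-c[1])
fl=(d<.04)&(P[...,2]>zf-.003)&(P[...,2]<zf+.012);print(fl.sum())
E
```

```text
t 18.625 pos [0.542  0.2456 0.1292] yaw 2.6898 tilt z [ 0.004  0.002 -1.   ] F [-0.7  0.3 -0.9] M [ 0.03 -0.04  0.02] open 0.145 grip 107.4
shift [ 1.6 -1.2 24.2] turn [ 0.003  0.003 -0.002] j [ 0.04  0.49 -0.71  1.78  0.37  1.01  0.31]
153 (array([543.2, 244. ,  19.7]), 54, np.float64(1.8))
(array([542.8, 245.3]), 22.8)
53
```

View pics/over.png

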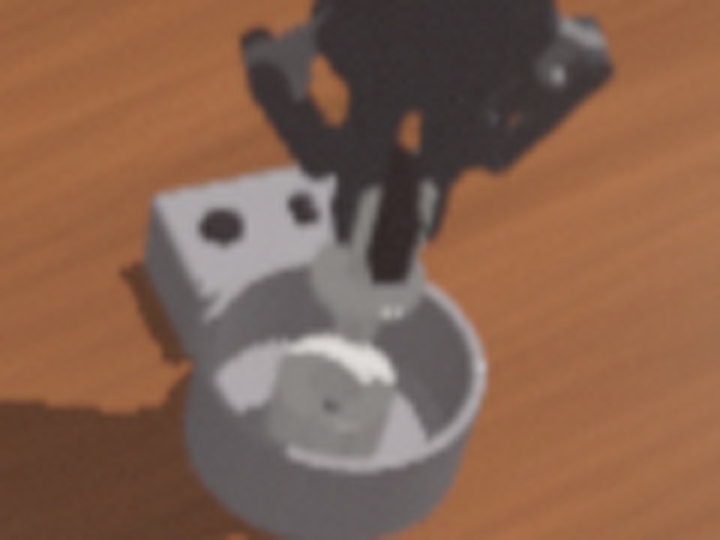

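The scene crop shows the spindle upright over the hub, with the flange about 1.5 mm to the +x side of the bore axis. I'll correct that and lower it.

Request:
drive_tool(steps=[[1.2,-1,10,0.003,0.003,0,-1],[0,0,10,0,0,0,-1],[0,0,5,0,0,0,-1],[0,0,0,0,0,0,-1],[0,0,0,0,0,0,-1]])

```text
t: 19.35
eef_pos: [0.5402, 0.2452, 0.1036]
orientation: [-0.703, -3.061, 0.0]
contact_force: [-0.5, 0.7, -1.1]
opening: 0.153
grip_force: 107.4
```

```bash
python3 - <<'E'
from m import *
to([.5404,.2450,.093],-.45+np.pi)
E
```

```text
t 19.35 pos [0.5402 0.2452 0.1036] yaw 2.6899 tilt z [-0.001  0.    -1.   ] F [-0.5  0.7 -1.1] M [-0.01  0.02  0.01] open 0.153 grip 107.4
shift [-0.3 -0.1 10.6] turn [-0.    -0.001 -0.002] j [ 0.03  0.52 -0.69  1.8   0.39  0.97  0.29]
```

Request:
drive_tool(steps=[[0,0,2,0,0,0,-1],[0,0,2,0,0,0,-1],[0,0,2,0,0,0,-1],[0,0,0,0,0,0,-1]])

```text
t: 19.85
eef_pos: [0.5399, 0.2449, 0.0972]
orientation: [-0.703, -3.061, 0.001]
contact_force: [0.4, 0.0, -1.4]
opening: 0.145
grip_force: 107.4
```

```bash
python3 - <<'E'
from m import *
to([.5404,.2450,.093],-.45+np.pi)
E
```

```text
t 19.85 pos [0.5399 0.2449 0.0972] yaw 2.6899 tilt z [-0.001 -0.    -1.   ] F [ 0.4  0.  -1.4] M [-0.03 -0.03 -0.01] open 0.145 grip 107.4
shift [-0.5  0.3  4.2] turn [-0.001 -0.001 -0.002] j [ 0.03  0.53 -0.69  1.8   0.4   0.96  0.29]
```

The tip is in the bore with no contact force. I'll lower until the key touches the hub.

Request:
drive_tool(steps=[[0,0,2,0,0,0,-1],[0,0,2,0,0,0,-1],[0,0,1,0,0,0,-1],[0,0,0,0,0,0,-1]])

```text
t: 20.35
eef_pos: [0.5401, 0.2448, 0.0924]
orientation: [-0.703, -3.061, 0.001]
contact_force: [0.5, -0.1, -1.2]
opening: 0.145
grip_force: 107.4
```

Request:
drive_tool(steps=[[0,0,1,0,0,0,-1],[0,0,0,0,0,0,-1]])

```text
t: 20.6
eef_pos: [0.5403, 0.245, 0.092]
orientation: [-0.704, -3.061, 0.001]
contact_force: [0.5, -1.2, 2.8]
opening: 0.148
grip_force: 108.0
```

```bash
python3 - <<'E'
from m import *
to([.5404,.2450,.093],-.7+np.pi)
E
```

```text
t 20.6 pos [0.5403 0.245  0.092 ] yaw 2.6897 tilt z [-0. -0. -1.] F [ 0.5 -1.2  2.8] M [-0.34  0.02 -0.05] open 0.148 grip 108.0
shift [-0.1  0.1 -1. ] turn [-0.001 -0.     0.248] j [ 0.02  0.53 -0.69  1.81  0.41  0.95  0.28]
```

The key rests on the hub top. I'll press lightly and turn towards the keyway.

Request:
drive_tool(steps=[[0,0,0.6,0,0,0.04,-1],[0,0,0,0,0,0.04,-1],[0,0,0,0,0,0.04,-1],[0,0,0,0,0,0.03,-1],[0,0,0,0,0,0.02,-1],[0,0,0,0,0,0,-1]])

```text
t: 21.35
eef_pos: [0.5399, 0.2446, 0.0904]
orientation: [-0.961, -2.99, 0.002]
contact_force: [1.7, -1.9, -1.9]
opening: 0.145
grip_force: 107.5
```

```bash
python3 - <<'E'
from m import *
to([.5404,.2450,.093],-.7+np.pi)
E
```

```text
t 21.35 pos [0.5399 0.2446 0.0904] yaw 2.5195 tilt z [-0.001 -0.001 -1.   ] F [ 1.7 -1.9 -1.9] M [-0.43 -0.38  0.  ] open 0.145 grip 107.5
shift [-0.1  0.6 -2.6] turn [-0.002 -0.001  0.078] j [-0.    0.52 -0.65  1.81  0.38  0.94  0.13]
```

Request:
drive_tool(steps=[[0,0,1,0,0,0.025,-1],[0,0,1,0,0,0.025,-1],[0,0,1,0,0,0,-1],[0,0,0,0,0,0,-1]])

```text
t: 21.85
eef_pos: [0.5401, 0.2448, 0.0878]
orientation: [-1.035, -2.965, 0.001]
contact_force: [1.9, -1.7, -1.2]
opening: 0.148
grip_force: 107.5
```

```bash
python3 - <<'E'
from m import *
to([.5404,.2450,.0704],-.7+np.pi)
E
```

```text
t 21.85 pos [0.5401 0.2448 0.0878] yaw 2.4697 tilt z [-0.001 -0.    -1.   ] F [ 1.9 -1.7 -1.2] M [-0.55 -0.38  0.04] open 0.148 grip 107.5
shift [-0.1  0.4 17.4] turn [-0.001 -0.     0.028] j [-0.01  0.52 -0.63  1.81  0.38  0.93  0.08]
```

Request:
drive_tool(steps=[[-0.3,0,2,0,0,0,-1],[0,0,3,0,0,0,-1],[0,0,3,0,0,0,-1],[0,0,2,0,0,0,-1],[0,0,0,0,0,0,-1]])

```text
t: 22.48
eef_pos: [0.5401, 0.2448, 0.0778]
orientation: [-1.035, -2.965, 0.001]
contact_force: [-0.1, -2.3, 2.3]
opening: 0.151
grip_force: 107.9
```

```bash
python3 - <<'E'
from m import *
to([.5404,.2450,.0704],-.7+np.pi)
E
```

```text
t 22.475 pos [0.5401 0.2448 0.0778] yaw 2.4699 tilt z [-0.001 -0.    -1.   ] F [-0.1 -2.3  2.3] M [-0.64 -0.25 -0.01] open 0.151 grip 107.9
shift [-0.1  0.3  7.4] turn [-0.001 -0.001  0.028] j [-0.02  0.54 -0.63  1.82  0.39  0.91  0.08]
```

The spring has been met (2.3 N plus the 1.4 N no-load offset at 7.4 mm before home). I'll push it home now.

Request:
drive_tool(steps=[[0,0.3,2,0,0,0,-1],[0,0,2,0,0,0,-1],[0,0,2,0,0,0,-1],[0,0,1,0,0,0,-1],[0,0,0,0,0,0,-1]])

```text
t: 23.1
eef_pos: [0.5403, 0.2448, 0.0716]
orientation: [-1.036, -2.965, 0.002]
contact_force: [-0.9, -4.1, 6.8]
opening: 0.154
grip_force: 108.8
```

Request:
drive_tool(steps=[[0,0,1,0,0,0,-1],[0,0,0,0,0,0,-1]])

```text
t: 23.35
eef_pos: [0.5403, 0.2449, 0.0707]
orientation: [-1.035, -2.965, 0.002]
contact_force: [-1.0, -3.7, 8.0]
opening: 0.146
grip_force: 108.9
```

Request:
drive_tool(steps=[[0,0,1,0,0,0,-1],[0,0,0,0,0,0,-1]])

```text
t: 23.6
eef_pos: [0.5403, 0.2449, 0.0704]
orientation: [-1.036, -2.965, 0.003]
contact_force: [-4.0, -4.9, 12.4]
opening: 0.148
grip_force: 109.6
```

```bash
python3 - <<'E'
from m import *
to([.5404,.2450,.0704],-.7+np.pi)
E
```

```text
t 23.6 pos [0.5403 0.2449 0.0704] yaw 2.4695 tilt z [-0.001 -0.002 -1.   ] F [-4.  -4.9 12.4] M [-1.28  0.74 -0.01] open 0.148 grip 109.6
shift [0.  0.1 0. ] turn [-0.002  0.     0.028] j [-0.02  0.55 -0.62  1.82  0.4   0.9   0.07]
```

Request:
drive_tool(steps=[[0,0,1,0,0,0,-1],[0,0,0.5,0,0,0,-1],[0,0,0,0,0,0,-1],[0,0,0,0,0,0,-1]])

```text
t: 24.1
eef_pos: [0.5404, 0.245, 0.0704]
orientation: [1.036, 2.966, -0.004]
contact_force: [-6.4, -7.3, 21.4]
opening: 0.147
grip_force: 110.9
```

```bash
python3 - <<'E'
from m import *
to([.5404,.2450,.0704],-.7+np.pi)
a=[];ok={}
for n,c in(("scene",(310,80)),("top",(90,170))):
    im=shot(n);a.append(cv2.resize(im["pixels"][c[1]:c[1]+100,c[0]:c[0]+133,::-1],(400,300),interpolation=cv2.INTER_CUBIC))
    P=cloud(im);w=[.5403,.2449];d=np.hypot(P[...,0]-w[0],P[...,1]-w[1])
    q=P[(d<.024)&(P[...,2]>.03)&(P[...,2]<.05)];print(n,len(q),np.round(np.percentile(q[:,2],[10,25,50,75,90]),4),circ(q))
cv2.imwrite("pics/home.png",np.hstack(a))
E
```

```text
t 24.1 pos [0.5404 0.245  0.0704] yaw 2.4694 tilt z [-0.001 -0.002 -1.   ] F [-6.4 -7.3 21.4] M [-1.71  1.38 -0.01] open 0.147 grip 110.9
shift [ 0.  0. -0.] turn [-0.002  0.001  0.028] j [-0.02  0.55 -0.62  1.82  0.4   0.9   0.07]
scene 179 [0.0341 0.0363 0.0389 0.0403 0.0416] (array([541.6, 243.4]), 23.4)
top 87 [0.0337 0.0353 0.0388 0.0405 0.0416] (array([544.1, 241.6]), 22.5)
```

View pics/home.png

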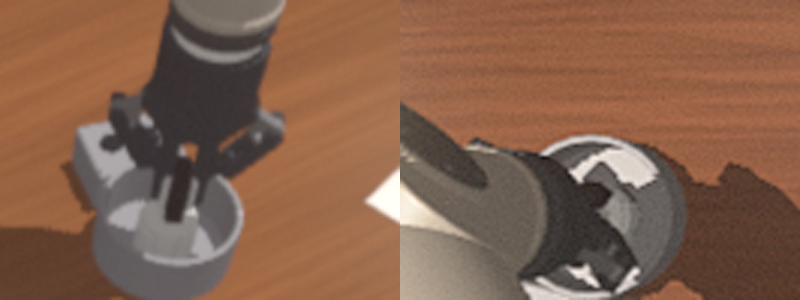

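The spindle is seated in the hub: flange top at 40 mm, axis vertical, pressed with 21 N against a hard stop and held at 111 N grip. I'm handing in.

```bash
python3 -c "
from bench import *
print(sign_off())"
```

```text
the job is handed in; nothing more can be done
None
```

The lid lies flat and right way up on the table, and the spindle is keyed and held upright, pressed fully home in the hub with about 21 N; I signed off at about 24 s, without touching the tape, twine or tray.

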